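Put the hole saws away in order of size

TASK

Put the four hole saws away on their storage board, one over each peg, in order of size: the smallest next to the drill arbor, the largest at the other end beside the pilot drills. Each must stand mouth down, flat on the board and centred on its peg; set them down on the board, do not drop them.

Things in the scene. Friction and masses are not known exactly. Their poses are not given: they have to be found in the camera images.
- saw_35: Hole saw of 35 mm outside diameter (smallest of four): a plain steel cup, 45 mm tall, standing mouth down on its teeth; its closed back, 6 mm thick with a small dark arbor hole, is on top. Wall 3 mm, so the mouth is 29 mm wide inside and 39 mm deep. Weighs 0.07 to 0.24 kg. Origin: centre of the mouth at the tooth edge (its underside), z axis up through the back.
- saw_44: Hole saw of 44 mm outside diameter (second smallest of four): a plain steel cup, 45 mm tall, standing mouth down on its teeth; its closed back, 6 mm thick with a small dark arbor hole, is on top. Wall 3 mm, so the mouth is 38 mm wide inside and 39 mm deep. Weighs 0.07 to 0.24 kg. Origin: centre of the mouth at the tooth edge (its underside), z axis up through the back.
- saw_54: Hole saw of 54 mm outside diameter (second largest of four): a plain steel cup, 45 mm tall, standing mouth down on its teeth; its closed back, 6 mm thick with a small dark arbor hole, is on top. Wall 3 mm, so the mouth is 48 mm wide inside and 39 mm deep. Weighs 0.07 to 0.24 kg. Origin: centre of the mouth at the tooth edge (its underside), z axis up through the back.
- saw_65: Hole saw of 65 mm outside diameter (largest of four): a plain steel cup, 45 mm tall, standing mouth down on its teeth; its closed back, 6 mm thick with a small dark arbor hole, is on top. Wall 3 mm, so the mouth is 59 mm wide inside and 39 mm deep. Weighs 0.07 to 0.24 kg. Origin: centre of the mouth at the tooth edge (its underside), z axis up through the back.
- peg_1: Upright wooden dowel fixed in the storage board, 10 mm in diameter, standing 25 mm above the board's top; number 1 of a straight row of four, 88 mm apart, numbered from the board's +y end to its -y end. Each peg can be the place of any of the saws. Origin: centre of the peg's foot, on the board's top; x and y axes parallel to the board's, z up.
- peg_2: Upright wooden dowel fixed in the storage board, 10 mm in diameter, standing 25 mm above the board's top; number 2 of a straight row of four, 88 mm apart, numbered from the board's +y end to its -y end. Each peg can be the place of any of the saws. Origin: centre of the peg's foot, on the board's top; x and y axes parallel to the board's, z up.
- peg_3: Upright wooden dowel fixed in the storage board, 10 mm in diameter, standing 25 mm above the board's top; number 3 of a straight row of four, 88 mm apart, numbered from the board's +y end to its -y end. Each peg can be the place of any of the saws. Origin: centre of the peg's foot, on the board's top; x and y axes parallel to the board's, z up.
- peg_4: Upright wooden dowel fixed in the storage board, 10 mm in diameter, standing 25 mm above the board's top; number 4 of a straight row of four, 88 mm apart, numbered from the board's +y end to its -y end. Each peg can be the place of any of the saws. Origin: centre of the peg's foot, on the board's top; x and y axes parallel to the board's, z up.
- board: Storage board for the hole saws: a fixed strip of brown wood flat on the bench, 464 mm long (its y axis), 90 mm deep (its x axis), 18 mm thick. The four pegs stand along its middle line, at y = +132, +44, -44 and -132 mm. Origin: centre of its underside, on the bench; z up.
- arbor: Drill arbor for the hole saws, fixed upright at one end of the board (either end), 78 mm beyond the last peg: a round dark steel body, 30 mm at its foot, with a bright 11 mm hexagonal shank on top, 60 mm tall in all. At the board's other end, 78 mm beyond the last peg there, is fixed a dark wooden block, 50 x 26 x 22 mm, with three pilot drills standing in it, 60 mm tall in all. Origin: centre of the arbor's foot, on the board's top, 18 mm above the bench.
Not all that is in view belongs to the job. Leave any purple or red look-alike of the saw_54 alone.

How it is judged:
By the outcome, as a careful person would: the job done as asked, in the order asked, and still so for the second after the job is handed in, with the robot touching nothing.
It also fails if it takes over 96 s, if anything falls off the work surface, if the arm or the gripper's body presses on something with over 40 N, if the wrist force passes 120 N, or if a joint passes its speed limit or range.

ROBOT

A 6-joint arm with a two-finger parallel gripper is mounted at the origin on the work surface. World frame = base frame: x ahead of the robot, y to its left, z up, the work surface at z = 0. Lengths are in m, angles in rad, forces in N, time in s.
With the tool pointing down it reaches from about 0.375 to 0.9 m from the base axis. Payload 3.1 kg.
Tool frame: the origin (TCP) lies between the finger pads; the fingertips stand 22 mm ahead of it and the grasp point (between the pads) lies 3 mm ahead of it; z points along the fingers, y is the line along which they close (so a half turn about z gives the same grasp; the last joint's range is limited). The gripper opens to 87 mm and grips with 3 to 60 N. Pads are 19 mm wide; open, the fingers measure 117 mm over their backs; the gripper's body (75 mm by 190 mm) begins 51 mm behind the grasp point.
Start: joints at [-1.405, 0.527, 1.433, -0, 1.181, -0.178], TCP at [0.211, -0.588, 0.245] pointing down, gripper open.
Joint ranges: [-3.08, 3.08], [-0.75, 2.2], [0.22, 2.44], [-1.43, 4.57], [0, 2.65], [-2.85, 2.85]. Speed limits (rad/s): [2.79, 2.79, 3.14, 3.14, 3.14, 3.14].

INTERFACE

Orientations are given as a unit quaternion [x, y, z, w].
In Python, from rig import robot gives the robot as it stands.
- The arm moves only by the tool move_arm, never from a script. Its argument "series" is text: rows parted by semicolons, each of 6 numbers parted by spaces: the shift along the tool's x, y, z in mm, then the turn, a rotation vector about the tool's x, y, z in degrees. In form: dx dy dz ax ay az; .... A call has 1 to 8 rows; each row is the pose to reach, as a shift and turn from the pose commanded when the call began, along the tool's axes at that moment; what a row does not reach only later rows make up. A row lasts 1/12 s, in which the tool goes at most 41.7 mm and 7.16 degrees, less where a joint would pass 70% of its speed; a pose out of reach is approached as far as the arm can. A call with a gripper value outside its range is refused whole. "jaw" is the opening, from 0 (shut) to 1 (fully open), set as the call begins (left out, the last holds). The fingers move at their own pace and stop on an object; "newtons" is the grip in N (left out, the last holds). Time passes only in rows, so rows that repeat a pose let the fingers close. It gives the time, the measured TCP pose, the force, the opening and the grip force at its end, in the units of the state.
- robot.get_obs(): the state, without advancing time (a new reading comes with each control period).
- robot.camera(name): name is "scene" or "top" or "wrist"; returns a dict with "img" (384x512x3 uint8, red, green, blue), "mtx" (3x3 intrinsics, pixels), "world_to_cam" (4x4, takes a point from world to camera coordinates). Camera axes: x right, y down, z forward; pixel columns grow to the right and rows downward; lengths in m; the calibration is good to about 2 mm. A picture is of the moment at which its call begins. There is no depth.
- robot.hand_in(): hands the job in; it is judged then, once.
Trained networks look in a picture, given as the dict that the camera call returned (one of the last four; its "shot" number tells which), for a name from the list of things; names that differ only in an ending like _2 or _b are one class to them, and where a whole thing is asked for, a point or a joint stands for the part that bears it (a point fixed in the world has none). Each returns a list of dicts, best first, with "p" (0 to 1); they miss things now and then, are a little off and sometimes report something else, mostly with a low value. They report only what shows in the picture. A call takes as long as a camera call. They do not tell look-alikes from the thing itself.
- robot.search_frame(picture, thing): "xyz" ([x, y, z] in m, in world coordinates, good to about 4 mm: the middle of the surface that is visible of it).
- robot.tip_of(picture, thing): "xyz" ([x, y, z] in m, in world coordinates, good to about 4 mm: a listed point, or the origin of a listed thing).
The state is a dict: "time": time; "q": joint angles; "joint_velocities": joint speeds; "joint_torque": joint torques, N m; "position": TCP position; "tool_rot": TCP orientation; "ft_force": force on the tool from outside, world axes, zero at the start; "moment": the same for the moment, N m; "grip_width": finger opening in m; "grip_force": force on a finger pad.
Only numpy, scipy, OpenCV 4.12 (cv2) and the standard library are available. Lean on these libraries where they do the work, as an engineer would, in place of code of your own. Each camera call takes 0.05 s, during which the arm holds its last target. There are 200 camera calls.

## Working session

There is one attempt and no reset: what is moved stays moved. The work goes in short steps, Python scripts to look and compute and a tool call to move; the robot and the scene stay as the last step left them, time stands still between calls to the robot, and variables do not carry over. Pictures are saved under pics/ and viewed, at most 14 in all, crops included, and the job is handed in when it is done.

Besides the shell and the picture viewer there is one more tool, called after "Request:" as a command line: name --argument value ..., lists and objects as JSON in quotes. move_arm: Moves the arm, as the interface text tells. Its arguments: {"type":"object","properties":{"series":{"type":"string"},"jaw":{"type":"number"},"newtons":{"type":"number"}},"required":["series"]}

```bash
mkdir -p pics; cat > h.py <<'E'
import numpy as np, cv2
from rig import robot
def snap(n,f):
    p=robot.camera(n); cv2.imwrite(f'pics/{f}.png',cv2.cvtColor(p['img'],cv2.COLOR_RGB2BGR)); return p
def px(p,X):
    c=p['world_to_cam']@np.r_[X,1]; u=p['mtx']@c[:3]; return (u[:2]/u[2]).round(0)
def ray(p,u,v,z):
    T=np.linalg.inv(p['world_to_cam']); d=T[:3,:3]@np.linalg.solve(p['mtx'],[u,v,1]); o=T[:3,3]
    return (o+d*(z-o[2])/d[2])
E
python3 - <<'E'
from h import *
np.set_printoptions(precision=4,suppress=True)
for n in ['top','scene']:
    p=snap(n,n+'0')
    print(n,np.linalg.inv(p['world_to_cam'])[:3,3])
    for t in ['saw_35','saw_44','saw_54','saw_65','peg_1','arbor','board']:
        for r in robot.tip_of(p,t)[:5]: print(t,np.array(r['xyz']),round(r['p'],2),px(p,r['xyz']))
o=robot.get_obs();print(o['time'],o['position'],o['tool_rot'],o['grip_width'])
E
```

```text
top [0.4265 0.0028 1.0184]
saw_35 [ 0.3239 -0.1246 -0.0031] 0.91 [313. 264.]
saw_35 [ 0.4033 -0.2213  0.0012] 0.88 [346. 235.]
saw_35 [ 0.3079 -0.2576  0.0007] 0.77 [361. 269.]
saw_35 [ 0.5882 -0.37    0.0047] 0.72 [395. 169.]
saw_35 [ 0.5011 -0.158   0.0041] 0.72 [322. 201.]
saw_44 [ 0.3239 -0.1246 -0.0031] 0.91 [313. 264.]
saw_44 [ 0.4033 -0.2213  0.0012] 0.88 [346. 235.]
saw_44 [ 0.3079 -0.2576  0.0007] 0.77 [361. 269.]
saw_44 [ 0.5882 -0.37    0.0047] 0.72 [395. 169.]
saw_44 [ 0.5011 -0.158   0.0041] 0.72 [322. 201.]
saw_54 [ 0.3239 -0.1246 -0.0031] 0.91 [313. 264.]
saw_54 [ 0.4033 -0.2213  0.0012] 0.88 [346. 235.]
saw_54 [ 0.3079 -0.2576  0.0007] 0.77 [361. 269.]
saw_54 [ 0.5882 -0.37    0.0047] 0.72 [395. 169.]
saw_54 [ 0.5011 -0.158   0.0041] 0.72 [322. 201.]
saw_65 [ 0.3239 -0.1246 -0.0031] 0.91 [313. 264.]
saw_65 [ 0.4033 -0.2213  0.0012] 0.88 [346. 235.]
saw_65 [ 0.3079 -0.2576  0.0007] 0.77 [361. 269.]
saw_65 [ 0.5882 -0.37    0.0047] 0.72 [395. 169.]
saw_65 [ 0.5011 -0.158   0.0041] 0.72 [322. 201.]
arbor [0.6084 0.2113 0.0202] 0.51 [192. 167.]
board [ 0.6203  0.0053 -0.0
[... 669 characters left out ...]
3308  0.0023] 0.76 [202. 141.]
saw_54 [ 0.4952 -0.1527 -0.0006] 0.69 [220. 174.]
saw_54 [ 0.4068 -0.2189  0.0038] 0.68 [234. 152.]
saw_65 [ 0.3122 -0.2622  0.0017] 0.84 [252. 138.]
saw_65 [ 0.5838 -0.3644  0.003 ] 0.82 [158. 149.]
saw_65 [ 0.4543 -0.3308  0.0023] 0.76 [202. 141.]
saw_65 [ 0.4952 -0.1527 -0.0006] 0.69 [220. 174.]
saw_65 [ 0.4068 -0.2189  0.0038] 0.68 [234. 152.]
peg_1 [ 0.6314 -0.131   0.0209] 0.58 [178. 190.]
peg_1 [ 0.6245 -0.0407  0.0184] 0.46 [198. 210.]
peg_1 [0.6136 0.0472 0.0184] 0.38 [221. 230.]
peg_1 [0.6128 0.1372 0.0172] 0.37 [245. 256.]
board [0.6203 0.0048 0.0009] 0.96 [210. 225.]
0.8 [ 0.2107 -0.5884  0.2446] [ 0.9853  0.1711 -0.      0.    ] 0.08699994974487418
```

```bash
python3 - <<'E'
import cv2
i=cv2.imread('pics/top0.png'); cv2.imwrite('pics/top0c.png',cv2.resize(i[110:310,150:420],None,fx=2.96,fy=2.96,interpolation=cv2.INTER_CUBIC))
i=cv2.imread('pics/scene0.png'); cv2.imwrite('pics/scene0c.png',cv2.resize(i[90:310,110:360],None,fx=2.7,fy=2.7,interpolation=cv2.INTER_CUBIC))
E
```

```text
(no output)
```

View pics/top0c.png

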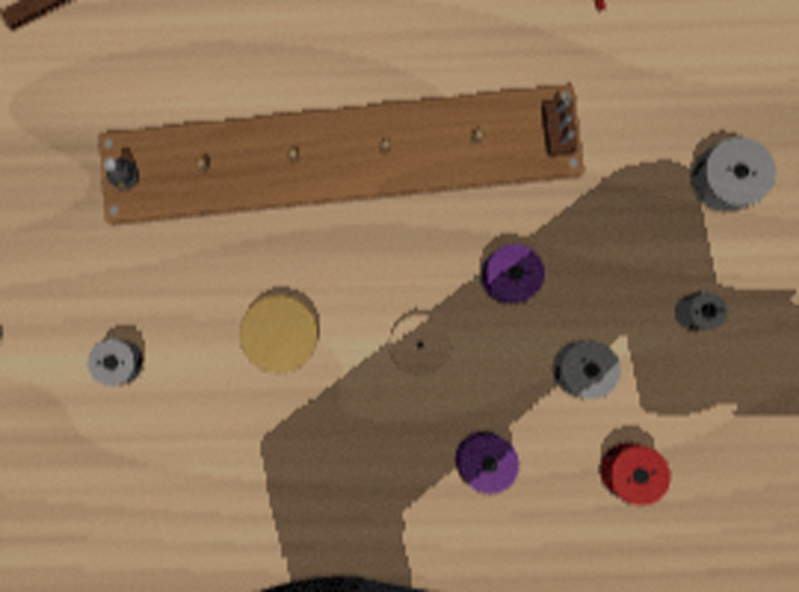

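View pics/scene0c.png

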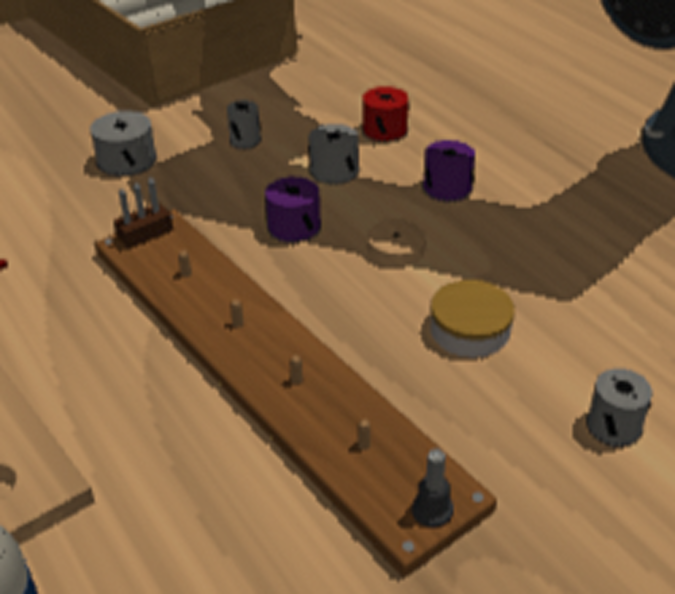

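The top crop shows four grey saws: 44 at (112,362), 54 at (588,368), 35 at (706,312) and 65 at (741,172). Their apparent diameters of about 50, 62, 40 and 75 px fit those sizes. The purple ones at (512,272) and (488,463) and the red one at (640,474) are look-alikes, to be left alone. The arbor is at the +y end (120,172) and the drills at the -y end (560,125), so 35→peg_1, 44→peg_2, 54→peg_3 and 65→peg_4.

```bash
cat >> h.py <<'E'
def tri(obs):
    A=[]
    for p,u,v in obs:
        P=p['mtx']@p['world_to_cam'][:3]; A+= [u*P[2]-P[0], v*P[2]-P[1]]
    X=np.linalg.svd(np.array(A))[2][-1]; return X[:3]/X[3]
E
python3 - <<'E'
from h import *
np.set_printoptions(precision=4,suppress=True)
t=robot.camera('top'); s=robot.camera('scene')
T=dict(s44=(112,362),s54=(588,368),s35=(706,312),s65=(741,172),p1=(204,160),p2=(294,151),p3=(385,143),p4=(477,132))
S=dict(s44=(623,387),s54=(334,141),s35=(242,108),s65=(123,128),p1=(364,424),p2=(296,361),p3=(236,305),p4=(184,256))
for k in T:
    a=np.array(T[k])/2.96+[150,110]; b=np.array(S[k])/2.7+[110,90]
    print(k,tri([(t,*a),(s,*b)]), ray(t,*a,.044)[:2], ray(s,*b,.044)[:2])
w=robot.camera('wrist'); R=np.linalg.inv(w['world_to_cam']); print(R,w['mtx'])
E
```

```text
s44 [0.4238 0.2197 0.0414] [0.4237 0.2192] [0.4261 0.2211]
s54 [ 0.4063 -0.2202  0.0381] [ 0.4062 -0.2187] [ 0.4118 -0.2121]
s35 [ 0.456  -0.3306  0.0425] [ 0.4544 -0.329 ] [ 0.4585 -0.3297]
s65 [ 0.5839 -0.3709  0.0394] [ 0.5832 -0.3692] [ 0.5864 -0.363 ]
p1 [0.6107 0.1321 0.0375] [0.6104 0.1305] [0.6131 0.1377]
p2 [0.6171 0.0461 0.0378] [0.6163 0.0456] [0.6199 0.052 ]
p3 [ 0.623  -0.0407  0.0381] [ 0.6211 -0.04  ] [ 0.6264 -0.035 ]
p4 [ 0.63   -0.1272  0.0389] [ 0.6288 -0.1264] [ 0.6325 -0.1211]
[[ 0.3367 -0.9107 -0.2392  0.276 ]
 [-0.9416 -0.3258 -0.0849 -0.5649]
 [-0.0006  0.2538 -0.9673  0.3835]
 [ 0.      0.      0.      1.    ]] [[281.291    0.     260.2997]
 [  0.     281.291  191.189 ]
 [  0.       0.       1.    ]]
```

Request:
move_arm --series "0 0 -20 0 0 -7; 50 -10 -20 0 0 -14; 80 -30 -20 0 0 -21; 100 -60 -20 0 0 -28; 110 -90 -20 0 0 -35; 120 -120 -20 0 0 -42; 120 -150 -20 0 0 -49; 120 -180 -20 0 0 -56"

```text
time: 1.62
position: [0.2631, -0.3768, 0.2646]
tool_rot: [0.787, 0.617, -0.0, 0.0]
ft_force: [0.6, -0.4, 0.4]
grip_width: 0.087
grip_force: 0.0
```

Request:
move_arm --series "15 35 10 0 0 -6; 30 65 25 0 0 -12; 45 95 40 0 0 -18; 60 125 55 0 0 -18; 75 155 70 0 0 -18; 91 176 85 0 0 -18; 91 176 85 0 0 -18; 91 176 85 0 0 -18"

```text
time: 2.28
position: [0.4566, -0.3326, 0.1785]
tool_rot: [0.683, 0.731, -0.0, -0.001]
ft_force: [-0.4, 0.3, 0.5]
grip_width: 0.0868
grip_force: 0.0
```

```bash
cat >> h.py <<'E'
def shift(x,y,z,yaw=94.25):
    o=robot.get_obs(); q=o['tool_rot']; a=2*np.arctan2(q[1],q[0]); d=np.r_[x,y,z]-o['position']
    return np.r_[d[0]*np.cos(a)+d[1]*np.sin(a), d[0]*np.sin(a)-d[1]*np.cos(a), -d[2]]*1000, np.degrees(a)-yaw
E
python3 - <<'E'
from h import *
np.set_printoptions(precision=4,suppress=True)
w=snap('wrist','w1'); print(robot.get_obs()['position'],shift(.456,-.331,.18))
for n,X in dict(s35=[.456,-.3306,.045],s54=[.4063,-.2202,.045],s65=[.584,-.371,.045]).items(): print(n,px(w,X))
E
```

```text
[ 0.4559 -0.3334  0.1792] (array([ 2.3869,  0.2455, -0.7638]), np.float64(-0.466508367450146))
s35 [260. 187.]
s54 [213.  65.]
s65 [380. 233.]
```

View pics/w1.png

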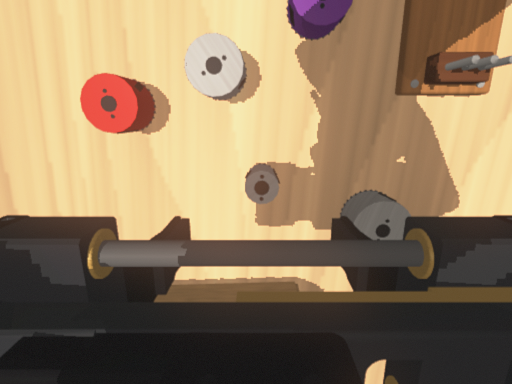

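The wrist view shows the 35 saw's hole at (262,187), the 54's at (214,66) and the 65's at (383,230), all matching the triangulated positions. Red at (110,103) and purple at (320,5) are the look-alikes.

```bash
cat >> h.py <<'E'
def hole(p,u,v,r=10,z=.045,th=60):
    g=cv2.cvtColor(p['img'],cv2.COLOR_RGB2GRAY).astype(float); u,v=int(u),int(v)
    w=g[v-r:v+r+1,u-r:u+r+1]; lo,hi=np.percentile(w,3),np.median(w); m=np.clip((lo+.5*(hi-lo))-w,0,None)
    yy,xx=np.mgrid[-r:r+1,-r:r+1]; c=u+(m*xx).sum()/m.sum(), v+(m*yy).sum()/m.sum()
    return np.round(c,1), ray(p,*c,z)
E
python3 - <<'E'
from h import *
np.set_printoptions(precision=4,suppress=True)
w=robot.camera('wrist')
for n,c,r in [('35',(262,187),10),('54',(214,66),13),('65',(383,230),11)]: print(n,*hole(w,*c,r))
w35=hole(w,262,187)[1]; print(shift(w35[0],w35[1],.036))
E
```

```text
35 [262.1 186.7] [ 0.4575 -0.3307  0.045 ]
54 [214.  64.] [ 0.4069 -0.2204  0.045 ]
65 [382.8 230. ] [ 0.586  -0.3687  0.045 ]
(array([  3.0968,   2.1755, 143.8021]), np.float64(-0.5409665126872056))
```

Request:
move_arm --series "3 2 35 0 0 0.5; 3 2 75 0 0 0.5; 3 2 115 0 0 0.5; 3 2 135 0 0 0.5; 3 2 144 0 0 0.5; 3 2 144 0 0 0.5; 3 2 144 0 0 0.5" --jaw 0.75

```text
time: 2.97
position: [0.4578, -0.3318, 0.0366]
tool_rot: [0.688, 0.726, -0.0, 0.001]
ft_force: [0.8, -0.3, -0.7]
grip_width: 0.0656
grip_force: 0.0
```

Request:
move_arm --series "0 0 0 0 0 0; 0 0 0 0 0 0; 0 0 0 0 0 0; 0 0 0 0 0 0; 0 0 0 0 0 0; 0 0 0 0 0 0; 0 0 0 0 0 0; 0 0 0 0 0 0" --jaw 0 --newtons 25

```text
time: 3.63
position: [0.458, -0.3307, 0.036]
tool_rot: [0.687, 0.727, -0.0, 0.0]
ft_force: [-0.7, -0.2, 4.5]
grip_width: 0.0335
grip_force: 24.9
```

Request:
move_arm --series "0 0 -15 0 0 0; 0 0 -45 0 0 0; 0 0 -80 0 0 0; 0 0 -105 0 0 0; 0 0 -115 0 0 0; 0 0 -115 0 0 0"

```text
time: 4.13
position: [0.4589, -0.3317, 0.1527]
tool_rot: [0.687, 0.727, -0.0, 0.003]
ft_force: [0.1, -0.2, -1.4]
grip_width: 0.0332
grip_force: 24.9
```

```bash
python3 - <<'E'
from h import *
np.set_printoptions(precision=4,suppress=True)
w=snap('wrist','w2'); o=robot.get_obs(); print(o['position'],o['grip_width'],shift(.6107,.10,.15))
E
```

```text
[ 0.458  -0.3308  0.1509] 0.03340843142567139 (array([421.6007, 176.5207,   0.9118]), np.float64(-1.0458735546228297))
```

View pics/w2.png

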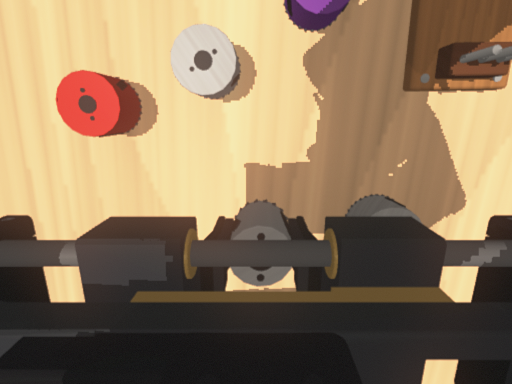

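Saw 35 is in the grip, seen between the fingers at (261,240). Next it goes to peg_1, with a stop short of the peg to measure it.

Request:
move_arm --series "30 15 0 0 0 -1; 65 30 0 0 0 -1; 103 43 0 0 0 -1; 141 56 0 0 0 -1; 179 70 0 0 0 -1; 217 85 0 0 0 -1; 255 100 0 0 0 -1; 290 117 0 0 0 -1"

```text
time: 4.85
position: [0.5565, -0.0318, 0.1478]
tool_rot: [0.681, 0.733, -0.001, -0.003]
ft_force: [1.3, -0.1, -0.8]
grip_width: 0.0329
grip_force: 24.9
```

```bash
python3 - <<'E'
from h import *
print(shift(.615,.065,.15))
E
```

```text
(array([92.28185501, 65.43464895, -2.24429388]), np.float64(-0.04617159936019277))
```

Request:
move_arm --series "30 25 0 0 0 0; 62 45 0 0 0 0; 85 60 0 0 0 0; 92 65 0 0 0 0; 92 65 0 0 0 0; 92 65 0 0 0 0"

```text
time: 5.35
position: [0.6149, 0.0617, 0.1484]
tool_rot: [0.68, 0.733, -0.002, -0.002]
ft_force: [0.5, -2.0, -0.3]
grip_width: 0.0331
grip_force: 24.9
```

```bash
python3 - <<'E'
from h import *
np.set_printoptions(precision=4,suppress=True)
w=snap('wrist','w3'); o=robot.get_obs(); print(o['position'],px(w,[.6107,.1321,.043]),px(w,[.6171,.0461,.043]))
for r in robot.tip_of(w,'peg_1')+robot.search_frame(w,'peg_1'): print(r['p'],np.array(r['xyz']),px(w,r['xyz']))
E
```

```text
[0.6149 0.0609 0.1488] [262. 116.] [262. 213.]
0.56 [0.609  0.1381 0.0182] [260. 109.]
0.49 [ 0.6226 -0.0397  0.0195] [261. 282.]
0.54 [0.6132 0.1374 0.0193] [265. 110.]
0.36 [ 0.6214 -0.0359  0.0396] [260. 290.]
```

View pics/w3.png

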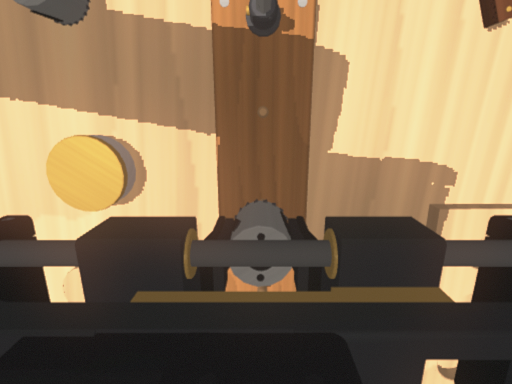

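Peg_1's top is at about (263,111), some 5 px from the prediction. The arbor shows at (263,10). I'll zoom in and measure more accurately.

```bash
python3 - <<'E'
from h import *
np.set_printoptions(precision=4,suppress=True)
t=robot.camera('top'); w=robot.camera('wrist'); o=robot.get_obs(); print(o['position'],o['tool_rot'],np.linalg.inv(w['world_to_cam'])[:3,3])
a=cv2.resize(w['img'][91:131,233:293],None,fx=6,fy=6,interpolation=cv2.INTER_CUBIC)
b=cv2.resize(t['img'][145:185,180:240],None,fx=6,fy=6,interpolation=cv2.INTER_CUBIC)
c=np.hstack([a,b]); cv2.imwrite('pics/z1.png',cv2.cvtColor(c,cv2.COLOR_RGB2BGR))
E
```

```text
[0.6159 0.0604 0.1504] [ 0.6815  0.7318 -0.0004 -0.0003] [0.6113 0.1294 0.289 ]
```

View pics/z1.png

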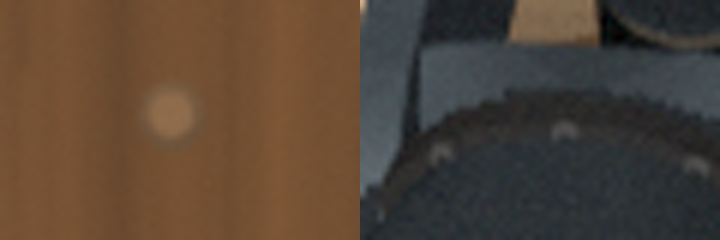

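The peg's centre is at crop (171,114), which is wrist pixel (261.1,109.6).

```bash
python3 - <<'E'
from h import *
np.set_printoptions(precision=4,suppress=True)
w=robot.camera('wrist'); 
def peg(w,u,v,r=9):
    c=np.array([u,v]); g=cv2.GaussianBlur(w['img'],(0,0),1).astype(float).sum(2)
    u,v=int(u),int(v); s=g[v-r:v+r+1,u-r:u+r+1]; s=np.clip(s-np.percentile(s,80),0,None); yy,xx=np.mgrid[-r:r+1,-r:r+1]
    return u+(s*xx).sum()/s.sum(), v+(s*yy).sum()/s.sum()
c=peg(w,261,110); P=ray(w,*c,.043); print(c,P,ray(w,261.1,109.6,.043)); print(robot.get_obs()['position'])
E
```

```text
(np.float64(260.7100233100233), np.float64(109.41631701631701)) [0.611  0.1362 0.043 ] [0.6113 0.136  0.043 ]
[0.6161 0.0605 0.1506]
```

```bash
python3 - <<'E'
from h import *
print(shift(.6112,.136,.054))
E
```

```text
(array([75.61899765,  0.46012441, 96.56757635]), np.float64(-0.16543258687059392))
```

Request:
move_arm --series "35 0 0 0 0 0; 65 0.5 0 0 0 0; 75.5 0.5 0 0 0 0; 75.5 0.5 10 0 0 0; 75.5 0.5 30 0 0 0; 75.5 0.5 50 0 0 0; 75.5 0.5 60 0 0 0; 75.5 0.5 60 0 0 0"

```text
time: 6.32
position: [0.6095, 0.1357, 0.0875]
tool_rot: [0.681, 0.732, -0.002, -0.002]
ft_force: [0.1, -0.3, -0.8]
grip_width: 0.033
grip_force: 24.9
```

```bash
python3 - <<'E'
from h import *
print(robot.get_obs()['position'],shift(.6112,.136,.054))
w=robot.camera('wrist')
E
```

```text
[0.60947058 0.13570604 0.08749181] (array([ 0.16866044,  1.74609731, 33.49181487]), np.float64(-0.12044051572121361))
```

Request:
move_arm --series "0 0.5 10 0 0 0; 0 0.5 20 0 0 0; 0 0.5 26 0 0 0; 0 0.5 30 0 0 0; 0 0.5 30 0 0 0; 0 0.5 30 0 0 0; 0 0.5 30 0 0 0"

```text
time: 6.95
position: [0.6123, 0.1374, 0.0609]
tool_rot: [0.681, 0.733, 0.0, 0.0]
ft_force: [0.1, 0.7, 0.2]
grip_width: 0.0332
grip_force: 24.9
```

```bash
python3 - <<'E'
from h import *
w=robot.camera('wrist'); w=robot.camera('wrist'); w=robot.camera('wrist')
o=robot.get_obs();print(o['position'],o['ft_force'],shift(.6112,.136,.054))
E
```

```text
[0.61237418 0.137385   0.06105283] [-0.58577468  0.20860038 -0.33013532] (array([-1.29523409, -1.27251717,  7.05283012]), np.float64(-0.047739374469955465))
```

Request:
move_arm --series "-1 -1 2 0 0 0; -1 -1 4 0 0 0; -1 -1 5 0 0 0; -1 -1 6 0 0 0; -1 -1 6.5 0 0 0; -1 -1 7 0 0 0; -1 -1 7 0 0 0; -1 -1 7 0 0 0"

```text
time: 7.77
position: [0.611, 0.1362, 0.054]
tool_rot: [0.681, 0.733, -0.0, -0.0]
ft_force: [-1.6, -1.7, 4.8]
grip_width: 0.0332
grip_force: 24.9
```

```bash
python3 - <<'E'
from h import *
w=robot.camera('wrist'); w=robot.camera('wrist')
o=robot.get_obs();print(o['position'],o['ft_force'],shift(.6112,.136,.054))
E
```

```text
[0.61095894 0.13620459 0.05399869] [-3.16575889 -0.43715467  5.48912994] (array([-0.22170068,  0.22541657, -0.00131453]), np.float64(-0.047969848321926634))
```

Contact force is about +5 N, so it has touched down. I'll release, lift and look.

Request:
move_arm --series "0 0 0 0 0 0; 0 0 0 0 0 0; 0 0 0 0 0 0; 0 0 0 0 0 0; 0 0 0 0 0 0; 0 0 -20 0 0 0; 0 0 -55 0 0 0; 0 0 -90 0 0 0" --jaw 0.8

```text
time: 8.53
position: [0.6099, 0.1361, 0.1429]
tool_rot: [0.681, 0.732, -0.001, -0.001]
ft_force: [1.6, 0.1, 0.5]
grip_width: 0.0687
grip_force: 0.0
```

Request:
move_arm --series "-35 0 -100 0 0 0; -60 0 -110 0 0 0; -60 0 -110 0 0 0; -60 0 -110 0 0 0; -60 0 -110 0 0 0"

```text
time: 8.95
position: [0.6172, 0.0752, 0.2565]
tool_rot: [0.682, 0.732, 0.002, 0.002]
ft_force: [-0.4, 0.2, -0.9]
grip_width: 0.0697
grip_force: 0.0
```

```bash
python3 - <<'E'
from h import *
np.set_printoptions(precision=4,suppress=True)
w=snap('wrist','w4'); o=robot.get_obs();print(o['position'],o['ft_force'],px(w,[.6112,.136,.063]),px(w,[.4238,.2197,.045]))
E
```

```text
[0.6155 0.0761 0.2541] [-0.651   0.1889 -0.1149] [258. 125.] [96. 36.]
```

View pics/w4.png

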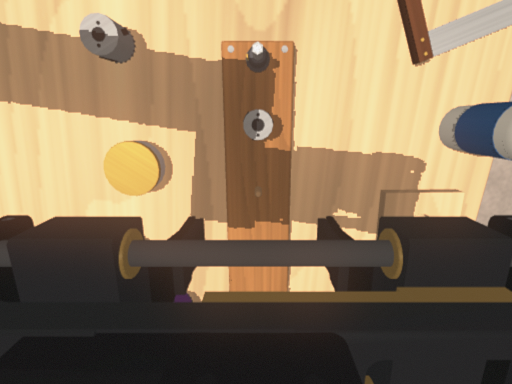

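Saw 35 stands on peg_1 at (258,124), with its hole where predicted. Peg_2 is at (257,193) and saw 44's hole at (99,34).

```bash
python3 - <<'E'
from h import *
np.set_printoptions(precision=4,suppress=True)
w=robot.camera('wrist')
print('35',hole(w,258,124,9,.063),'44',hole(w,99,34,9),'p2',ray(w,257,193,.043),'arbor',ray(w,259,67,.02))
h=hole(w,99,34,9)[1]; print(shift(h[0],h[1],.17))
a=cv2.resize(w['img'][173:213,227:287],None,fx=8,fy=8,interpolation=cv2.INTER_CUBIC); cv2.imwrite('pics/z2.png',cv2.cvtColor(a,cv2.COLOR_RGB2BGR))
E
```

```text
35 (array([258.5, 125.1]), array([0.6095, 0.1369, 0.063 ])) 44 (array([99.7, 35.8]), array([0.4257, 0.2206, 0.045 ])) p2 [0.6134 0.0512 0.043 ] arbor [0.605  0.2052 0.02  ]
(array([ 157.3646, -177.8645,   82.559 ]), np.float64(-0.0732683058397896))
```

View pics/z2.png

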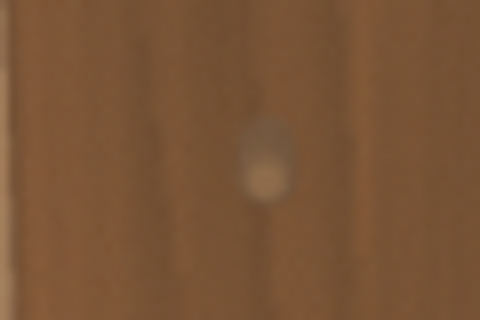

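Peg_2's top is at (259.8,195.2), about (0.617,0.048). This agrees with peg_1 plus 88 mm along the board. On to saw 44.

Request:
move_arm --series "20 -30 10 0 0 0; 40 -55 20 0 0 0; 65 -82 35 0 0 0; 90 -110 50 0 0 0; 115 -137 65 0 0 0; 140 -162 78 0 0 0; 147 -178 83 0 0 0; 147 -178 83 0 0 0"

```text
time: 9.72
position: [0.4189, 0.2112, 0.1671]
tool_rot: [0.679, 0.734, -0.006, -0.004]
ft_force: [0.1, 0.6, 0.2]
grip_width: 0.0695
grip_force: 0.0
```

```bash
python3 - <<'E'
from h import *
np.set_printoptions(precision=4,suppress=True)
for i in range(3): w=robot.camera('wrist')
X=[.4257,.2206,.045]; g=px(w,X); c,h=hole(w,*g,9); print(robot.get_obs()['position'],g,c,h,shift(h[0],h[1],.036))
c,h=hole(w,*c,9); print(c,h)
E
```

```text
[0.4274 0.2103 0.1698] [261. 182.] [261.4 180. ] [0.4257 0.2221 0.045 ] (array([ 11.8852,  -0.8641, 133.8092]), np.float64(0.012043093007534367))
[261.5 179.8] [0.4257 0.2224 0.045 ]
```

Request:
move_arm --series "6 -1 25 0 0 0; 12 -1 60 0 0 0; 12 -1 95 0 0 0; 12 -1 120 0 0 0; 12 -1 131 0 0 0; 12 -1 134 0 0 0; 12 -1 134 0 0 0; 12 -1 134 0 0 0"

```text
time: 10.53
position: [0.4268, 0.2217, 0.0369]
tool_rot: [0.681, 0.732, 0.001, 0.0]
ft_force: [0.4, -0.2, 0.4]
grip_width: 0.0693
grip_force: 0.0
```

Request:
move_arm --series "0 0 0 0 0 0; 0 0 0 0 0 0; 0 0 0 0 0 0; 0 0 0 0 0 0; 0 0 0 0 0 0; 0 0 0 0 0 0; 0 0 0 0 0 0" --jaw 0

```text
time: 11.12
position: [0.4255, 0.222, 0.037]
tool_rot: [0.681, 0.733, 0.0, 0.0]
ft_force: [-1.1, -0.7, 5.1]
grip_width: 0.0431
grip_force: 25.0
```

```bash
python3 - <<'E'
from h import *
o=robot.get_obs(); print(o['position'],o['grip_width'],o['grip_force'],shift(.6177,.0483,.15))
E
```

```text
[0.42553307 0.22197734 0.0370388 ] 0.043108224827033755 24.99859459556319 (array([-187.27750612,  178.93876031, -112.96119865]), np.float64(-0.05236123614480448))
```

Request:
move_arm --series "0 0 -15 0 0 0; 0 0 -50 0 0 0; -5 5 -88 0 0 0; -30 25 -105 0 0 0; -58 52 -113 0 0 0; -86 80 -113 0 0 0; -114 108 -113 0 0 0; -142 136 -113 0 0 0"

```text
time: 11.78
position: [0.5721, 0.0889, 0.1497]
tool_rot: [0.681, 0.733, -0.0, -0.0]
ft_force: [0.7, 1.6, -1.7]
grip_width: 0.0432
grip_force: 25.0
```

Request:
move_arm --series "-28 25 0 0 0 0; -43 40 0 0 0 0; -45 43 0 0 0 0; -45 43 15 0 0 0; -45 43 35 0 0 0; -45 43 50 0 0 0; -45 43 50 0 0 0; -45 43 50 0 0 0"

```text
time: 12.45
position: [0.6158, 0.0492, 0.0983]
tool_rot: [0.681, 0.733, -0.001, -0.002]
ft_force: [-0.9, -0.1, -1.5]
grip_width: 0.0431
grip_force: 25.0
```

```bash
python3 - <<'E'
from h import *
for i in range(5): w=robot.camera('wrist')
o=robot.get_obs(); print(o['position'],o['grip_width'],o['ft_force'],shift(.6177,.0483,.055))
E
```

```text
[0.61818686 0.04863493 0.1007507 ] 0.04302293872775428 [ 0.34337112 -0.55421717 -1.8995288 ] (array([-0.29824934, -0.51015709, 45.75069848]), np.float64(-0.03598448674368626))
```

Request:
move_arm --series "0 -0.5 15 0 0 0; 0 -0.5 30 0 0 0; 0 -0.5 37 0 0 0; 0 -0.5 41 0 0 0; 0 -0.5 43 0 0 0; 0 -0.5 44 0 0 0; 0 -0.5 45 0 0 0; 0 -0.5 46 0 0 0"

```text
time: 13.37
position: [0.6176, 0.0484, 0.0551]
tool_rot: [0.681, 0.733, 0.0, 0.001]
ft_force: [-2.6, -0.8, 11.2]
grip_width: 0.0433
grip_force: 25.0
```

Request:
move_arm --series "0 0 0 0 0 0; 0 0 0 0 0 0"

```text
time: 13.53
position: [0.6176, 0.0484, 0.0551]
tool_rot: [0.681, 0.733, 0.0, 0.001]
ft_force: [-0.6, -0.1, 5.7]
grip_width: 0.0432
grip_force: 25.0
```

Request:
move_arm --series "0 0 0 0 0 0; 0 0 0 0 0 0; 0 0 0 0 0 0; 0 0 0 0 0 0; 0 0 0 0 0 0; 0 0 -20 0 0 0; 0 0 -55 0 0 0; 0 0 -90 0 0 0" --jaw 1

```text
time: 14.2
position: [0.6158, 0.0485, 0.1429]
tool_rot: [0.681, 0.732, -0.001, -0.002]
ft_force: [0.4, -0.1, 0.0]
grip_width: 0.0843
grip_force: 0.0
```

Request:
move_arm --series "-30 0 0 0 0 0; -65 0 0 0 0 0; -100 0 0 0 0 0; -130 0 0 0 0 0; -145 0 0 0 0 0; -145 0 0 0 0 0; -145 0 0 0 0 0; -145 0 0 0 0 0"

```text
time: 14.87
position: [0.6271, -0.0946, 0.1431]
tool_rot: [0.681, 0.733, 0.0, -0.001]
ft_force: [0.0, 0.9, 0.6]
grip_width: 0.0871
grip_force: 0.0
```

```bash
python3 - <<'E'
from h import *
np.set_printoptions(precision=4,suppress=True)
for i in range(3): w=snap('wrist','w5')
o=robot.get_obs();print(o['position'],px(w,[.6242,-.0394,.043]),px(w,[.6177,.0483,.063]),shift(.4069,-.230,.17))
g=px(w,[.6177,.0483,.063]); print(hole(w,*g,9,.063))
E
```

```text
[ 0.6274 -0.0942  0.1434] [261. 136.] [262.   7.] (array([-118.7581, -230.0903,  -26.6104]), np.float64(0.07051061490348332))Traceback (most recent call last):
  File "<stdin>", line 5, in <module>
  File "h.py", line 20, in hole
    w=g[v-r:v+r+1,u-r:u+r+1]; lo,hi=np.percentile(w,3),np.median(w); m=np.clip((lo+.5*(hi-lo))-w,0,None)
                                    ~~~~~~~~~~~~~^^^^^
    return _quantile_unchecked(
        a, q, axis, out, overwrite_input, method, keepdims, weights)
    return _ureduce(a,
                    func=_quantile_ureduce_func,
    ...<5 lines>...
                    overwrite_input=overwrite_input,
                    method=method)
    r = func(a, **kwargs)
    result = _quantile(arr,
                       quantiles=q,
    ...<2 lines>...
                       out=out,
                       weights=wgt)
    slices_having_nans = np.isnan(arr[-1, ...])
                                  ~~~^^^^^^^^^
IndexError: index -1 is out of bounds for axis 0 with size 0
```

View pics/w5.png

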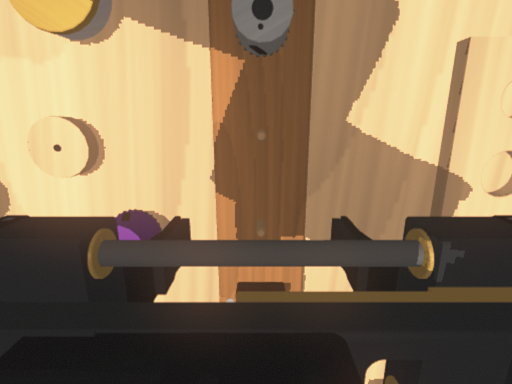

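Saw 44 stands on peg_2, with its hole at (262,8). Peg_3 is at (262,135), within 1 px of prediction, and peg_4 at (261,230). On to saw 54.

Request:
move_arm --series "-12 -25 -15 0 0 0; -30 -58 -27 0 0 0; -48 -93 -27 0 0 0; -66 -128 -27 0 0 0; -84 -163 -27 0 0 0; -102 -198 -27 0 0 0; -119 -224 -27 0 0 0; -119 -230 -27 0 0 0"

```text
time: 15.68
position: [0.4042, -0.2328, 0.1707]
tool_rot: [0.682, 0.732, -0.001, -0.0]
ft_force: [-0.3, -0.0, -0.2]
grip_width: 0.0869
grip_force: 0.0
```

```bash
python3 - <<'E'
from h import *
np.set_printoptions(precision=4,suppress=True)
for i in range(5): w=snap('wrist','w6')
g=px(w,[.4069,-.2204,.045]); c,h=hole(w,*g,10); c,h=hole(w,*c,10); print(robot.get_obs()['position'],g,c,h,shift(h[0],h[1],.037))
E
```

```text
[ 0.4083 -0.2311  0.1707] [260. 180.] [259.4 180.3] [ 0.4066 -0.2203  0.045 ] (array([ 10.8488,  -0.8326, 133.739 ]), np.float64(0.038712336318610596))
```

View pics/w6.png

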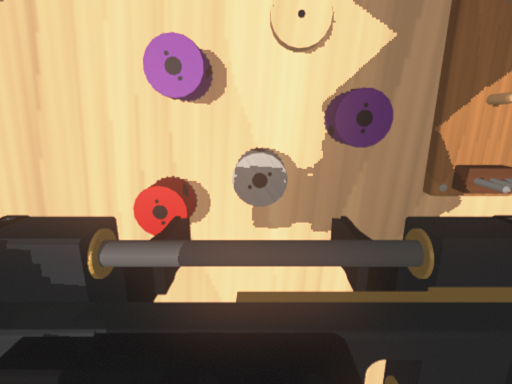

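The grey saw at (259,180) is the 54; red at (160,212) and purple at (173,65) and (364,117) stay clear of the fingers. The jaw goes in a little narrower.

Request:
move_arm --series "6 -1 20 0 0 0; 11 -1 50 0 0 0; 11 -1 85 0 0 0; 11 -1 115 0 0 0; 11 -1 130 0 0 0; 11 -1 134 0 0 0; 11 -1 134 0 0 0; 11 -1 134 0 0 0" --jaw 0.83

```text
time: 16.6
position: [0.4062, -0.2206, 0.0368]
tool_rot: [0.68, 0.733, 0.0, 0.0]
ft_force: [-0.0, -0.2, 0.5]
grip_width: 0.0722
grip_force: 0.0
```

Request:
move_arm --series "0 0 0 0 0 0; 0 0 0 0 0 0; 0 0 0 0 0 0; 0 0 0 0 0 0; 0 0 0 0 0 0; 0 0 0 0 0 0; 0 0 0 0 0 0" --jaw 0

```text
time: 17.18
position: [0.4058, -0.2212, 0.0374]
tool_rot: [0.681, 0.732, 0.0, 0.001]
ft_force: [2.1, 1.7, 7.4]
grip_width: 0.0545
grip_force: 25.0
```

```bash
python3 - <<'E'
from h import *
o=robot.get_obs(); print(o['position'],o['grip_width'],o['grip_force'],shift(.6242,-.0394,.15))
E
```

```text
[ 0.40576176 -0.22123473  0.03744815] 0.05454216780355007 24.997962489287602 (array([ 165.400491  ,  231.13159212, -112.55184504]), np.float64(-0.06291564497857394))
```

Request:
move_arm --series "0 0 -15 0 0 0; 0 0 -50 0 0 0; 5 7 -88 0 0 0; 20 28 -108 0 0 0; 42 60 -113 0 0 0; 64 92 -113 0 0 0; 86 124 -113 0 0 0; 108 155 -113 0 0 0"

```text
time: 17.85
position: [0.5527, -0.1004, 0.1499]
tool_rot: [0.681, 0.732, -0.0, 0.0]
ft_force: [-0.1, -1.3, -1.6]
grip_width: 0.054
grip_force: 25.0
```

Request:
move_arm --series "20 28 0 0 0 0; 42 56 0 0 0 0; 54 72 0 0 0 0; 57 76 0 0 0 0; 57 76 20 0 0 0; 57 76 40 0 0 0; 57 76 50 0 0 0; 57 76 50 0 0 0"

```text
time: 18.52
position: [0.6203, -0.0393, 0.0966]
tool_rot: [0.681, 0.732, -0.002, -0.003]
ft_force: [-0.1, 0.7, -2.1]
grip_width: 0.0543
grip_force: 25.0
```

```bash
python3 - <<'E'
from h import *
for i in range(6): w=robot.camera('wrist')
o=robot.get_obs(); print(o['position'],o['grip_width'],o['ft_force'],shift(.6242,-.040,.055))
E
```

```text
[ 0.62419235 -0.03981795  0.10080148] 0.05400988576340601 [ 0.75546877 -0.34983349 -1.23954134] (array([-1.82118943e-01, -5.62371477e-03,  4.58014813e+01]), np.float64(-0.07472591097609893))
```

Request:
move_arm --series "0 0 15 0 0 0; 0 0 30 0 0 0; 0 0 37 0 0 0; 0 0 41 0 0 0; 0 0 43 0 0 0; 0 0 44 0 0 0; 0 0 45 0 0 0; 0 0 45.5 0 0 0"

```text
time: 19.48
position: [0.6239, -0.0394, 0.0555]
tool_rot: [0.681, 0.733, 0.0, 0.001]
ft_force: [-3.1, 0.4, 7.7]
grip_width: 0.0542
grip_force: 25.0
```

Request:
move_arm --series "0 0 0 0 0 0; 0 0 0 0 0 0"

```text
time: 19.65
position: [0.6239, -0.0394, 0.0555]
tool_rot: [0.681, 0.733, 0.0, 0.001]
ft_force: [-2.2, 0.1, 6.8]
grip_width: 0.054
grip_force: 25.0
```

Contact made; I'll release and go to saw 65.

Request:
move_arm --series "0 0 0 0 0 0; 0 0 0 0 0 0; 0 0 0 0 0 0; 0 0 0 0 0 0; 0 0 0 0 0 0; 0 0 -20 0 0 0; 0 0 -55 0 0 0; 0 0 -95 0 0 0" --jaw 1

```text
time: 20.32
position: [0.6216, -0.039, 0.1475]
tool_rot: [0.681, 0.732, -0.002, -0.003]
ft_force: [0.7, -0.3, 0.3]
grip_width: 0.0863
grip_force: 0.0
```

Request:
move_arm --series "-30 0 -10 0 0 0; -65 0 -20 0 0 0; -100 0 -20 0 0 0; -140 0 -20 0 0 0; -140 0 -20 0 0 0; -140 0 -20 0 0 0; -140 0 -20 0 0 0"

```text
time: 20.9
position: [0.6332, -0.1787, 0.1685]
tool_rot: [0.681, 0.732, 0.0, -0.001]
ft_force: [0.1, 0.4, 0.4]
grip_width: 0.087
grip_force: 0.0
```

```bash
python3 - <<'E'
from h import *
np.set_printoptions(precision=4,suppress=True)
for i in range(3): w=snap('wrist','w7')
o=robot.get_obs();print(o['position'],o['grip_width'],px(w,[.6307,-.1271,.043]),px(w,[.6242,-.0394,.063]),shift(.586,-.380,.17))
E
```

```text
[ 0.6334 -0.1773  0.1687] 0.08718080943444928 [262. 139.] [262.  26.] (array([-198.5975,  -62.4398,   -1.2937]), np.float64(0.042974253201776946))
```

View pics/w7.png

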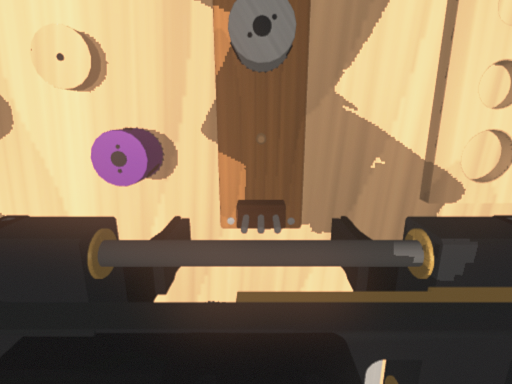

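Saw 54 is on peg_3, its hole at (262,26) as predicted, and peg_4 is at (262,139) as predicted. On to saw 65.

Request:
move_arm --series "-30 -10 0 0 0 0; -65 -20 0 0 0 0; -100 -32 0 0 0 0; -135 -43 0 0 0 0; -170 -54 0 0 0 0; -198 -62 0 0 0 0; -198 -62 0 0 0 0; -198 -62 0 0 0 0"

```text
time: 21.72
position: [0.5862, -0.3814, 0.1688]
tool_rot: [0.681, 0.732, 0.0, -0.0]
ft_force: [-0.5, -1.0, -0.5]
grip_width: 0.0867
grip_force: 0.0
```

```bash
python3 - <<'E'
from h import *
np.set_printoptions(precision=4,suppress=True)
for i in range(5): w=robot.camera('wrist')
g=px(w,[.586,-.3687,.045]); c,h=hole(w,*g,10); c,h=hole(w,*c,10); print(robot.get_obs()['position'],g,c,h,shift(h[0],h[1],.037))
E
```

```text
[ 0.587  -0.3788  0.169 ] [260. 182.] [260.7 181.2] [ 0.5867 -0.368   0.045 ] (array([ 10.7778,   0.4562, 132.041 ]), np.float64(0.09487969247000194))
```

Request:
move_arm --series "6 0.5 20 0 0 0; 11 0.5 45 0 0 0; 11 0.5 75 0 0 0; 11 0.5 105 0 0 0; 11 0.5 125 0 0 0; 11 0.5 132 0 0 0; 11 0.5 132 0 0 0; 11 0.5 132 0 0 0"

```text
time: 22.63
position: [0.5868, -0.3696, 0.0376]
tool_rot: [0.68, 0.733, 0.0, 0.0]
ft_force: [0.3, -0.7, -0.4]
grip_width: 0.0869
grip_force: 0.0
```

Request:
move_arm --series "0 0 0 0 0 0; 0 0 0 0 0 0; 0 0 0 0 0 0; 0 0 0 0 0 0; 0 0 0 0 0 0; 0 0 0 0 0 0; 0 0 0 0 0 0" --jaw 0

```text
time: 23.22
position: [0.5865, -0.3704, 0.0382]
tool_rot: [0.681, 0.733, -0.0, 0.001]
ft_force: [-0.8, 0.6, 6.1]
grip_width: 0.0653
grip_force: 25.0
```

```bash
python3 - <<'E'
from h import *
o=robot.get_obs(); print(o['position'],o['grip_width'],o['grip_force'],shift(.6307,-.1271,.16))
E
```

```text
[ 0.58650056 -0.37042446  0.03822727] 0.06530742570287269 25.00029262213502 (array([ 239.43977111,   61.87873817, -121.77272637]), np.float64(-0.05541842188686985))
```

Request:
move_arm --series "0 0 -15 0 0 0; 0 0 -50 0 0 0; 0 0 -88 0 0 0; 20 4 -115 0 0 0; 55 13 -122 0 0 0; 92 23 -122 0 0 0; 129 33 -122 0 0 0; 166 43 -122 0 0 0"

```text
time: 23.88
position: [0.6165, -0.1997, 0.1598]
tool_rot: [0.681, 0.732, 0.0, -0.0]
ft_force: [0.3, 0.1, -3.0]
grip_width: 0.0656
grip_force: 25.0
```

Request:
move_arm --series "35 9 0 0 0 0; 60 16 0 0 0 0; 71 19 0 0 0 0; 71 19 0 0 0 0; 71 19 20 0 0 0; 71 19 42 0 0 0; 71 19 60 0 0 0; 71 19 60 0 0 0"

```text
time: 24.55
position: [0.6276, -0.1302, 0.0953]
tool_rot: [0.681, 0.732, -0.002, -0.003]
ft_force: [-0.7, 0.5, -2.1]
grip_width: 0.0655
grip_force: 25.0
```

```bash
python3 - <<'E'
from h import *
for i in range(6): w=robot.camera('wrist')
o=robot.get_obs(); print(o['position'],o['grip_width'],o['ft_force'],shift(.6308,-.129,.056))
E
```

```text
[ 0.63154717 -0.13005344  0.10059452] 0.0653065006662349 [ 0.55183201  0.32414179 -1.56933542] (array([ 1.10489585, -0.66874034, 44.59451677]), np.float64(-0.08781887717758252))
```

Request:
move_arm --series "1 -0.5 15 0 0 0; 1 -0.5 29 0 0 0; 1 -0.5 36 0 0 0; 1 -0.5 40 0 0 0; 1 -0.5 42 0 0 0; 1 -0.5 43 0 0 0; 1 -0.5 44 0 0 0; 1 -0.5 44.5 0 0 0"

```text
time: 25.52
position: [0.6305, -0.1283, 0.0562]
tool_rot: [0.681, 0.733, 0.0, 0.001]
ft_force: [-1.4, 1.3, 6.6]
grip_width: 0.0658
grip_force: 25.0
```

Request:
move_arm --series "0 0 0 0 0 0; 0 0 0 0 0 0"

```text
time: 25.68
position: [0.6305, -0.1283, 0.0562]
tool_rot: [0.681, 0.733, 0.0, 0.001]
ft_force: [-1.7, 0.9, 6.1]
grip_width: 0.0653
grip_force: 25.0
```

Request:
move_arm --series "0 0 0 0 0 0; 0 0 0 0 0 0; 0 0 0 0 0 0; 0 0 0 0 0 0; 0 0 0 0 0 0; 0 0 -20 0 0 0; 0 0 -55 0 0 0; 0 0 -95 0 0 0" --jaw 1

```text
time: 26.35
position: [0.6282, -0.1275, 0.1479]
tool_rot: [0.681, 0.732, -0.001, -0.003]
ft_force: [0.4, -0.4, -0.3]
grip_width: 0.0868
grip_force: 0.0
```

Request:
move_arm --series "-20 0 -30 0 0 0; -45 0 -60 0 0 0; -70 0 -90 0 0 0; -90 0 -110 0 0 0; -90 0 -110 0 0 0; -90 0 -110 0 0 0; -90 0 -110 0 0 0; -90 0 -110 0 0 0"

```text
time: 27.02
position: [0.6353, -0.216, 0.2572]
tool_rot: [0.68, 0.733, -0.0, -0.003]
ft_force: [-0.7, -0.2, -0.1]
grip_width: 0.0872
grip_force: 0.0
```

```bash
python3 - <<'E'
from h import *
np.set_printoptions(precision=4,suppress=True)
for i in range(3): w=snap('wrist','w8')
for n,X in dict(s35=[.6112,.136,.063],s44=[.6177,.0483,.063],s54=[.6242,-.0394,.063],s65=[.6307,-.1271,.063]).items():
    g=px(w,X); print(n,g,hole(w,*g,7,.063) if g[1]>8 else '')
s=robot.camera('scene')['img'][90:310,110:360]
a=np.hstack([cv2.resize(s,(400,352),interpolation=cv2.INTER_CUBIC),cv2.resize(w['img'][:300],(400,352))])
cv2.imwrite('pics/f.png',cv2.cvtColor(a,cv2.COLOR_RGB2BGR))
E
```

```text
s35 [ 263. -209.] 
s44 [263. -90.] 
s54 [262.  12.] (array([263. ,   9.3]), array([ 0.6247, -0.0367,  0.063 ]))
s65 [262. 100.] (array([262.2,  98.7]), array([ 0.6306, -0.1258,  0.063 ]))
```

View pics/f.png

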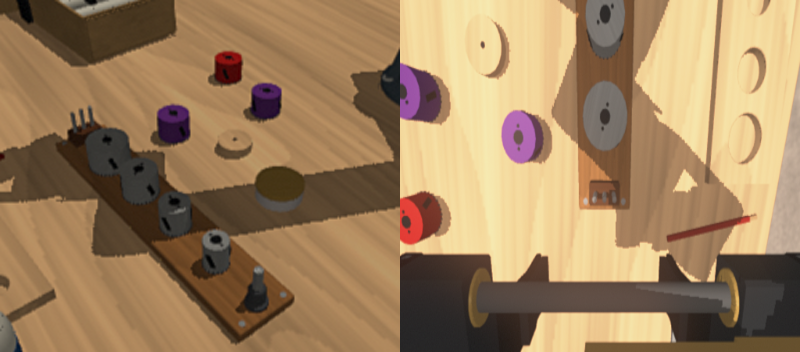

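The scene view shows all four saws upright on the board in size order, 35 by the arbor and 65 by the drills. The measured centres are within about 1–2 mm of the pegs, and the purple and red ones are untouched. I'm handing it in.

```bash
python3 -c "
from rig import robot
print(robot.hand_in())"
```

```text
the job is handed in; nothing more can be done
None
```

The job is handed in at about 27 s: all four hole saws stand mouth down on their pegs in size order (35 mm by the arbor to 65 mm by the pilot drills), each within about 1–3 mm of its peg's measured centre, but no verdict was returned.

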